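Fit the coffee grinder's bayonet lid and hold it at the pulse mark

TASK

Give the coffee in the grinder a pulse: take its grey lid by the finger ridge, set it fully down into the collar with the ridge pointing at the two dots, and turn it clockwise (seen from above) against the spring until the ridge points at the bars, half way to the padlocks, without letting it click into lock. Hold it steady there for at least two seconds and finish still gripping it at the bars, for it springs back when let go; leave the mug, the glass and the teaspoon where they are.

Things in the scene. Friction and masses are not known exactly. Their poses are not given: they have to be found in the camera images.
- grinder: coffee grinder fixed on the worktop: round steel housing 104 mm across, black collar 108 mm across with its top 110 mm up, open, beans and blade in the bowl. Origin: centre of its underside; z up; x through the two entry slots. Mouth 70 mm across between two flange arcs 5.5 mm thick; slots at +x and -x, 18 mm wide, open to 45 mm from the axis. Both halves are alike: the lid fits either way round
- collar_top (a point): point on the grinder's axis, level with the collar's top face (110 mm above the grinder's origin). All raised white marks are on this face and repeat half a turn on
- dot_mark (a point): raised white dot at the +x slot, on the collar's top 49 mm from the axis; a second one at the -x slot. Lid ridge at the dots = 0 degrees: the only angle at which the lugs pass the slots (about 6 degrees of play each way)
- bar_mark (a point): short raised white bar, 31 degrees (0.54 rad) clockwise from the dot seen from above, 49 mm from the axis; a second one half a turn on. The pulse position: half way to lock
- padlock_mark (a point): small raised white padlock, 62 degrees clockwise from the dot seen from above, 49 mm from the axis; a second one half a turn on. The locked position, not to be reached
- grinder_lid: loose grey lid, 84 to 168 g, 88 mm across, 61 mm high, upright on the worktop. Origin: centre of its underside; z up; x along the finger ridge. Plug below 66 mm across, 16 mm high, with two lugs at +x and -x, 10 mm wide, 2 to 8 mm up, reaching 40 mm from the axis. Flange underside 16 mm up, dome to 31 mm. Seated, the flange rests on the collar: lid origin 94 mm above the grinder's
- ridge (a point): grip point in the lid's finger ridge, on the lid's axis 52 mm above its underside. The ridge is 64 mm long (lid x), 16 mm thick (lid y), from 31 to 61 mm above the underside; white pointer ribs continue it at both ends, over the lugs. Half a turn makes no difference
- interlock (a joint): sprung ring under the flange (hidden), rad: 0 at rest, grows clockwise. The lugs drop between its dogs with 4 mm play, so it reads the lid's angle from the dots less about 0.11: about 0.43 at the bars. Its spring (0.05 N m at first, 0.1 at the bars) turns the lid back when let go. Sprung rollers resist from a lid angle of 0.74 rad (reading 0.63); past 0.8 it clicks into lock; end stop 0.99
- mug: loose red mug, 84 mm across, 92 mm high, with a handle, at the back left; origin at the middle of its underside. Not to be disturbed
- drinking_glass: loose small waisted clear glass, 60 mm across, 84 mm high, near the right end; origin at the centre of its underside. Not to be disturbed
- teaspoon: loose teaspoon with a red handle, 132 x 26 x 11 mm, lying on the worktop between grinder and lid; origin at the middle of its underside. Not to be disturbed

How it is judged:
By the outcome, as a careful person would: the job done as asked, in the order asked, and still so for the second after the job is handed in, while the arm keeps its last pose, push and grip.
It also fails if it takes over 48 s, if anything falls off the work surface, if the arm or the gripper's body presses on something with over 40 N, if the wrist force passes 120 N, or if a joint passes its speed limit or range.

ROBOT

A 6-joint arm with a two-finger parallel gripper is mounted at the origin on a cart in front of the work surface, level with it; the furniture and walls round the work are solid. World frame = base frame: x ahead of the robot, y to its left, z up, the work surface at z = 0. Lengths are in m, angles in rad, forces in N, time in s.
With the tool pointing down it reaches from about 0.375 to 0.9 m from the base axis. Payload 3.1 kg.
Tool frame: the origin (TCP) lies midway between the tips of the shut fingers; the grasp point (between the pads) lies 19 mm behind it; z points along the fingers, y is the line along which they close (so a half turn about z gives the same grasp; the last joint's range is limited). The gripper opens to 85 mm and grips with 20 to 120 N. Pads are 22 mm wide; open, the fingers measure 114 mm over their backs; the gripper's body (76 mm by 85 mm) begins 54 mm behind the grasp point. The pads swing forward as they close: fully open they stand 13 mm farther back than shut.
Start: joints at [-1.333, 0.527, 1.433, -0, 1.181, -0.178], TCP at [0.252, -0.572, 0.231] pointing down, gripper open.
Joint ranges: [-3.08, 3.08], [-0.75, 2.2], [0.22, 2.44], [-1.43, 4.57], [0, 2.65], [-2.85, 2.85]. Speed limits (rad/s): [2.79, 2.79, 3.14, 3.14, 3.14, 3.14].

INTERFACE

Orientations are given as a unit quaternion [x, y, z, w].
In Python, from station import manip gives the robot as it stands.
- The arm moves only by the tool step_arm, never from a script. Its argument "targets" is text: rows parted by semicolons, each of 4 numbers parted by spaces: the shift along the tool's x, y, z in mm, then the turn about the tool's z in degrees. A call has 1 to 12 rows; each row is the pose to reach, as a shift and turn from the pose commanded when the call began, along the tool's axes at that moment; what a row does not reach only later rows make up. A row lasts 1/10 s, in which the tool goes at most 50 mm and 8.59 degrees, less where a joint would pass 70% of its speed; a pose out of reach is approached as far as the arm can. A call with a gripper value outside its range is refused whole. "gripper" is the closure, from 0 (fully open) to 1 (shut), set as the call begins (left out, the last holds). The fingers move at their own pace and stop on an object; "squeeze" is the grip in N (left out, the last holds). Time passes only in rows, so rows that repeat a pose let the fingers close. It gives the time, the measured TCP pose, the force, the opening and the grip force at its end, in the units of the state.
- manip.sense(): the state, without advancing time (a new reading comes with each control period).
- manip.snapshot(name): name is "side" or "top" or "wrist"; returns the picture (400x640x3 uint8, red, green, blue); there is no depth.
- manip.get_calibration(name): a dict with "fov_y" (degrees; the focal length in pixels is half the picture's height over the tangent of half this angle, whatever the lens; pixels are square), "cx", "cy" (the principal point, pixels), "k1" (the pictures are not rectified: a ray, as slopes to the right and down, at radius r is drawn at 1 + k1 r^2 times it, then the intrinsics apply), "extrinsics" (4x4, takes a point from camera to world coordinates); the wrist camera has in their place "tool_from_camera" (4x4, takes a point from camera to tool coordinates, whose origin is the TCP and whose axes are the flange's). Camera axes: x right, y down, z forward; pixel columns grow to the right and rows downward; lengths in m; the calibration is good to about 2 mm. A picture is of the moment at which its call begins: read the wrist's pose just before it. get_calibration takes no time and is no camera call.
- manip.sign_off(): hands the job in; it is judged then, once.
Trained networks look in the newest picture that a camera, given by its name, has taken for a name from the list of things; names that differ only in an ending like _2 or _b are one class to them, and where a whole thing is asked for, a point or a joint stands for the part that bears it (a point fixed in the world has none). Each returns a list of dicts, best first, with "p" (0 to 1); they miss things now and then, are a little off and sometimes report something else, mostly with a low value. They report only what shows in the picture. A call takes as long as a camera call.
- manip.recognise(camera, query): "position" ([column, row] in pixels, amid what is visible of it).
- manip.masks_of(camera, query): "pixels" (400x640 bool, what is visible of it) and "position" ([column, row] in pixels, amid what is visible of it).
- manip.mark_of(camera, query): "position" ([column, row] in pixels: a listed point, or the origin of a listed thing).
The state is a dict: "t": time; "q": joint angles; "qd": joint speeds; "tau": joint torques, N m; "tcp_pos": TCP position; "tool_rot": TCP orientation; "force": force on the tool from outside, world axes, zero at the start; "ft_torque": the same for the moment, N m; "finger_gap": opening from 0.0 (shut) to 1.0 (fully open); "gripper_force": force on a finger pad.
Only numpy, scipy, OpenCV 4.12 (cv2) and the standard library are available. Lean on these libraries where they do the work, as an engineer would, in place of code of your own. Each camera call takes 0.05 s, during which the arm holds its last target. There are 200 camera calls.

## Working session

There is one attempt and no reset: what is moved stays moved. The work goes in short steps, Python scripts to look and compute and a tool call to move; the robot and the scene stay as the last step left them, time stands still between calls to the robot, and variables do not carry over. Pictures are saved under pics/ and viewed, at most 10 in all, crops included, and the job is handed in when it is done.

Besides the shell and the picture viewer there is one more tool, called as name(argument=value, ...), one argument or row to a line, values as JSON. step_arm: Moves the arm, as the interface text tells. Its arguments: {"type":"object","properties":{"targets":{"type":"string"},"gripper":{"type":"number"},"squeeze":{"type":"number"}},"required":["targets"]}

```bash
mkdir -p pics; ls
cat > h.py <<'E'
import numpy as np, cv2
from station import manip
from scipy.spatial.transform import Rotation as R
def cam(n, st=None):
    c=manip.get_calibration(n)
    f=200/np.tan(np.radians(c["fov_y"])/2)
    if n=="wrist":
        T=np.eye(4);T[:3,:3]=R.from_quat(st["tool_rot"]).as_matrix();T[:3,3]=st["tcp_pos"]
        E=T@np.array(c["tool_from_camera"])
    else: E=np.array(c["extrinsics"])
    return f,c["cx"],c["cy"],c["k1"],E
def ray(C,px):
    f,cx,cy,k,E=C
    d=np.array([(px[0]-cx)/f,(px[1]-cy)/f]);u=d.copy()
    for _ in range(30): u=d/(1+k*(u@u))
    v=E[:3,:3]@np.array([u[0],u[1],1]);return E[:3,3],v/np.linalg.norm(v)
def proj(C,P):
    f,cx,cy,k,E=C
    p=E[:3,:3].T@(np.array(P)-E[:3,3]);u=p[:2]/p[2];u=u*(1+k*(u@u));return u*f+[cx,cy]
def at_z(C,px,z):
    o,v=ray(C,px);return o+v*(z-o[2])/v[2]
def tri(rs):
    A=np.zeros((3,3));b=np.zeros(3)
    for o,v in rs:
        M=np.eye(3)-np.outer(v,v);A+=M;b+=M@o
    P=np.linalg.solve(A,b)
    return P,[float(np.linalg.norm((np.eye(3)-np.outer(v,v))@(P-o))*1000) for o,v in rs]
def snap(n,fn=None):
    st=manip.sense();im=manip.snapshot(n)
    if fn: cv2.imwrite("pics/"+fn,im[:,:,::-1])
    return st,im
E
python3 - <<'E'
from h import *
np.set_printoptions(precision=4,suppress=True)
ims=[]
for n in ["side","top"]:
    st,im=snap(n,n+"0.png");C=cam(n,st);print(n,C[0],C[3],C[4])
    for q in ["ridge","grinder_lid","collar_top","dot_mark","bar_mark","padlock_mark","grinder","mug","drinking_glass","teaspoon"]:
        print(q,[(np.round(d["position"],1).tolist(),round(d["p"],2)) for d in manip.mark_of(n,q)[:3]])
print(manip.sense())
E
```

```text
pics
side 501.2876243013873 -0.06518470869008354 [[-0.9857 -0.1027  0.1336  0.388 ]
 [-0.1684  0.6307 -0.7575  0.8883]
 [-0.0065 -0.7692 -0.639   0.8672]
 [ 0.      0.      0.      1.    ]]
ridge [([347.5, 256.4], 0.67)]
grinder_lid [([347.1, 269.0], 0.89)]
collar_top [([339.5, 170.1], 0.61)]
dot_mark [([322.2, 170.3], 0.88)]
bar_mark [([321.6, 161.8], 0.64), ([347.2, 256.9], 0.59)]
padlock_mark [([329.5, 157.2], 0.92)]
grinder [([342.0, 202.5], 0.82)]
mug [([269.8, 324.3], 0.57)]
drinking_glass [([333.2, 148.8], 0.74)]
teaspoon [([340.0, 228.8], 0.7)]
top 373.1409386919592 -0.03098198305205144 [[ 0.1939 -0.9603  0.2007  0.3221]
 [-0.981  -0.1892  0.0427 -0.1031]
 [-0.003  -0.2052 -0.9787  1.1878]
 [ 0.      0.      0.      1.    ]]
ridge [([268.1, 213.1], 0.72), ([351.1, 213.9], 0.64), ([231.0, 166.0], 0.6)]
grinder_lid [([270.6, 215.1], 0.61), ([266.4, 217.2], 0.56)]
collar_top [([348.4, 210.3], 0.68)]
dot_mark [([344.1, 195.0], 0.96)]
bar_mark [([356.7, 195.8], 0.97), ([350.5, 211.1], 0.32)]
padlock_mark [([364.1, 201.2], 0.75)]
grinder [([350.7, 215.7], 0.65)]
mug [([230.4, 164.1], 0.89)]
drinking_glass [([424.1, 212.1], 0.66)]
teaspoon [([314.8, 215.0], 0.59)]
{'t': 1.1, 'q': array([-1.3335,  0.5274,  1.4327,  0.    ,  1.1814, -0.1785]), 'qd': array([ 0.0006,  0.0009, -0.0002,  0.0008, -0.0009,  0.002 ]), 'tau': array([  0.0006, -44.2328, -17.8422,  -0.0001,   0.0009,  -0.    ]), 'tcp_pos': array([ 0.2525, -0.5717,  0.2313]), 'tool_rot': array([0.9785, 0.2064, 0.    , 0.    ]), 'force': array([-0.9337, -0.4938, -0.4776]), 'ft_torque': array([-0.0139, -0.0113, -0.0227]), 'gripper_force': 0.0, 'finger_gap': 0.9984619864614502}
```

Run:
```python
from h import *
np.set_printoptions(precision=4,suppress=True)
S=cam("side");T=cam("top")
for n,a,b in [("ridge",[347.5,256.4],[268.1,213.1]),("lid",[347.1,269],[270.6,215.1]),("ct",[339.5,170.1],[348.4,210.3]),("grinder",[342,202.5],[350.7,215.7]),
 ("dot",[322.2,170.3],[344.1,195]),("bar",[321.6,161.8],[356.7,195.8]),("pad",[329.5,157.2],[364.1,201.2]),("mug",[269.8,324.3],[230.4,164.1]),("glass",[333.2,148.8],[424.1,212.1]),("spoon",[340,228.8],[314.8,215])]:
    print(n,*tri([ray(S,a),ray(T,b)]))
a=cv2.imread("pics/side0.png")[120:360,200:460];b=cv2.imread("pics/top0.png")[130:280,190:460]
cv2.imwrite("pics/c0.png",np.hstack([cv2.resize(a,(400,370)),cv2.resize(b,(400,370))]))
cv2.imwrite("pics/c0.png",np.vstack([cv2.resize(a,None,fx=1.3,fy=1.3)[:, :].copy() if 0 else cv2.copyMakeBorder(cv2.resize(a,(325,300)),0,0,0,215,0),cv2.resize(b,(540,300))]))
```

```text
ridge [0.4714 0.0975 0.0421] [3.371947268915622, 3.371947268915639]
lid [ 0.4719  0.0958 -0.0017] [3.919406170437522, 3.919406170437333]
ct [ 0.5213 -0.1438  0.1029] [0.5341105339018741, 0.5341105339020035]
grinder [ 0.5206 -0.1586 -0.016 ] [5.7124736253307535, 5.712473625330929]
dot [ 0.5624 -0.1228  0.1125] [0.8869735014114433, 0.8869735014113093]
bar [ 0.5688 -0.1597  0.1119] [2.3219500048877597, 2.3219500048876016]
pad [ 0.5544 -0.1838  0.1122] [0.22555500504504278, 0.2255550050450148]
mug [ 0.6155  0.2686 -0.0139] [4.695744569255248, 4.695744569255126]
glass [ 0.5774 -0.3882  0.0017] [3.1043164169340662, 3.104316416934205]
spoon [ 0.5046 -0.0438 -0.0083] [0.19964692936610948, 0.19964692936606265]
```

View pics/c0.png

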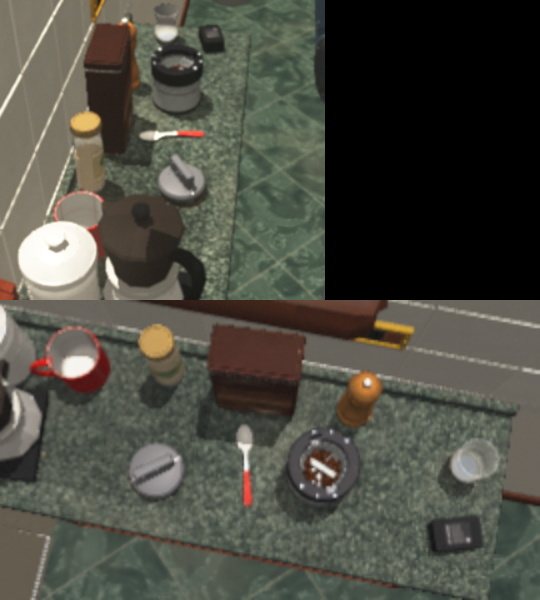

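```bash
cat >> h.py <<'E'
def shift(P,yaw,st=None):
    "tool-frame shift mm and turn deg to TCP P with tool x at yaw (deg, world); tool down"
    st=st or manip.sense();M=R.from_quat(st["tool_rot"]).as_matrix()
    d=M.T@(np.array(P)-st["tcp_pos"])*1000
    y0=np.degrees(np.arctan2(M[1,0],M[0,0]))
    t=-(yaw-y0);t=(t+90)%180-90
    return np.round(d,1),round(t,2),round(y0,2)
E
python3 - <<'E'
from h import *
np.set_printoptions(precision=4,suppress=True)
c=manip.get_calibration("wrist");print(c)
st=manip.sense();print(st["t"],shift([.45,-.17,.32],0),shift([.42,.08,.27],0))
E
```

```text
{'fov_y': 64.75052254381579, 'cx': 317.37016884911867, 'cy': 196.07264815336686, 'k1': -0.040225245558031295, 'tool_from_camera': array([[ 0.0009, -0.9518, -0.3067,  0.0803],
       [ 1.    ,  0.0004,  0.0016,  0.0009],
       [-0.0014, -0.3067,  0.9518, -0.1438],
       [ 0.    ,  0.    ,  0.    ,  1.    ]])}
1.1 (array([ 343. , -287.7,  -88.7]), np.float64(23.83), np.float64(23.83)) (array([ 416.5, -528.5,  -38.7]), np.float64(23.83), np.float64(23.83))
```

step_arm(
  targets="0 0 -40 0;40 -25 -70 0;85 -52 -100 -2;128 -81 -100 -4;170 -108 -100 -6;212 -135 -100 -6;254 -162 -100 -6;296 -189 -100 -6;338 -215 -100 -6;380 -240 -100 -6;420 -265 -100 -6;450 -284 -100 -6",
)

```text
t: 2.3
tcp_pos: [0.5504, -0.1281, 0.3316]
tool_rot: [0.966, 0.258, 0.0, 0.0]
force: [0.8, -0.1, -0.4]
finger_gap: 0.998
gripper_force: 0.0
```

step_arm(
  targets="0 0 0 0;0 0 0 0;0 0 0 0;0 0 0 0",
)

```text
t: 2.7
tcp_pos: [0.5487, -0.1315, 0.3313]
tool_rot: [0.967, 0.256, -0.0, 0.0]
force: [0.1, -0.1, -0.2]
finger_gap: 1.001
gripper_force: 0.0
```

```bash
cat > look.py <<'E'
from h import *
import sys,json
np.set_printoptions(precision=4,suppress=True)
def run(fn,qs,z):
    st,im=snap("wrist",fn);C=cam("wrist",st)
    print(round(st["t"],2),st["tcp_pos"],np.round(st["q"],2))
    out={}
    for q,h in zip(qs,z):
        for d in manip.mark_of("wrist",q)[:4]:
            if d["p"]<.3: continue
            print(q,np.round(d["position"],1),round(d["p"],2),at_z(C,d["position"],h))
            out.setdefault(q,[]).append(list(map(float,d["position"])))
    o=[C[0],C[1],C[2],C[3],C[4].tolist()]
    json.dump([o,out],open(fn[:-4]+".json","w"))
E
python3 -c "
from look import *
run('w1.png',['collar_top','dot_mark','bar_mark','padlock_mark'],[.11,.111,.111,.111])"
```

```text
2.7 [ 0.5487 -0.1315  0.3313] [-0.43  0.34  1.46 -0.    1.34  0.62]
collar_top [320.1 191.3] 0.69 [ 0.5238 -0.1515  0.11  ]
dot_mark [458.  212.6] 0.68 [ 0.5852 -0.3142  0.111 ]
dot_mark [320.5 155. ] 0.67 [ 0.5626 -0.1297  0.111 ]
bar_mark [345.1 161.1] 0.81 [ 0.5707 -0.1583  0.111 ]
padlock_mark [359.8 175.7] 0.93 [ 0.5643 -0.1826  0.111 ]
padlock_mark [136.4 116.2] 0.48 [0.498  0.0747 0.111 ]
```

View pics/w1.png

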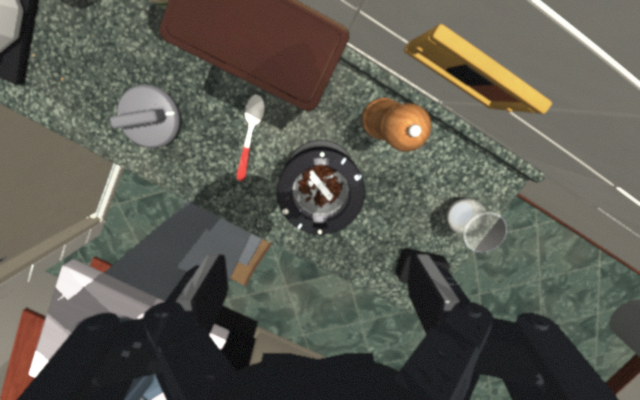

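step_arm(
  targets="-10 0 45 0;-15 0 90 0;-15 0 90 0;-15 0 90 0;-15 0 90 0;-15 0 90 0",
)

```text
t: 3.55
tcp_pos: [0.5382, -0.1383, 0.2438]
tool_rot: [0.966, 0.257, 0.002, 0.002]
force: [-0.4, 0.0, 0.0]
finger_gap: 1.003
gripper_force: 0.0
```

Run:
```python
from look import *
run('w2.png',['collar_top','dot_mark','bar_mark','padlock_mark'],[.11,.111,.111,.111])
for w in ["w1","w2"]:
    C=json.load(open(w+".json"))[0];C[4]=np.array(C[4])
    im=cv2.imread(f"pics/{w}.png").astype(int)
    m=(im.min(2)>150).astype(np.uint8)
    n,l,s,c=cv2.connectedComponentsWithStats(m)
    for i in range(1,n):
        if s[i,4]<150:
            P=at_z(C,c[i],.111);d=P[:2]-[.522,-.1475]
            if .035<np.linalg.norm(d)<.062: print(w,s[i,4],c[i],P[:2],round(np.linalg.norm(d)*1000,1),round(np.degrees(np.arctan2(d[1],d[0])),1))
im=cv2.imread("pics/w2.png")
cv2.imwrite("pics/w2c.png",cv2.resize(im[80:320,180:480],None,fx=2.4,fy=2.4,interpolation=cv2.INTER_CUBIC))
```

```text
3.55 [ 0.5382 -0.1383  0.2438] [-0.45  0.42  1.6   0.    1.12  0.6 ]
collar_top [320.5 211.5] 0.76 [ 0.5198 -0.1547  0.11  ]
dot_mark [319.6 159.4] 0.56 [ 0.5625 -0.1291  0.111 ]
bar_mark [352.1 164.6] 0.59 [ 0.5729 -0.1566  0.111 ]
padlock_mark [367.3 189.9] 0.76 [ 0.5597 -0.1812  0.111 ]
w1 20 [321.9  154.05] [ 0.5644 -0.1305] 45.7 21.8
w1 49 [320.5714 161.1429] [ 0.5564 -0.1334] 37.2 22.3
w1 23 [343.087  160.5217] [ 0.5701 -0.1559] 48.8 -9.9
w1 34 [357.0588 177.1176] [ 0.5612 -0.1807] 51.4 -40.3
w1 11 [285.6364 210.9091] [ 0.4811 -0.127 ] 45.7 153.4
w1 18 [299.1667 226.1111] [ 0.4716 -0.1513] 50.6 -175.7
w1 13 [319.3846 231.3846] [ 0.4779 -0.1768] 53.0 -146.4
w2 29 [321.7241 158.5862] [ 0.5641 -0.1303] 45.4 22.2
w2 83 [319.3855 167.2048] [ 0.5563 -0.1324] 37.4 23.7
w2 31 [349.5484 167.2258] [ 0.5697 -0.1559] 48.4 -10.0
w2 51 [367.4706 188.2353] [ 0.5612 -0.1805] 51.2 -40.1
w2 17 [275.     231.2353] [ 0.4812 -0.1268] 45.8 153.1
w2 2 [271.  232.5] [ 0.4781 -0.1241] 49.8 152.0
w2 23 [292.7826 250.2174] [ 0.4719 -0.1512] 50.3 -175.8
w2 20 [318.25 257.25] [ 0.4775 -0.1766] 53.2 -146.8
```

View pics/w2c.png

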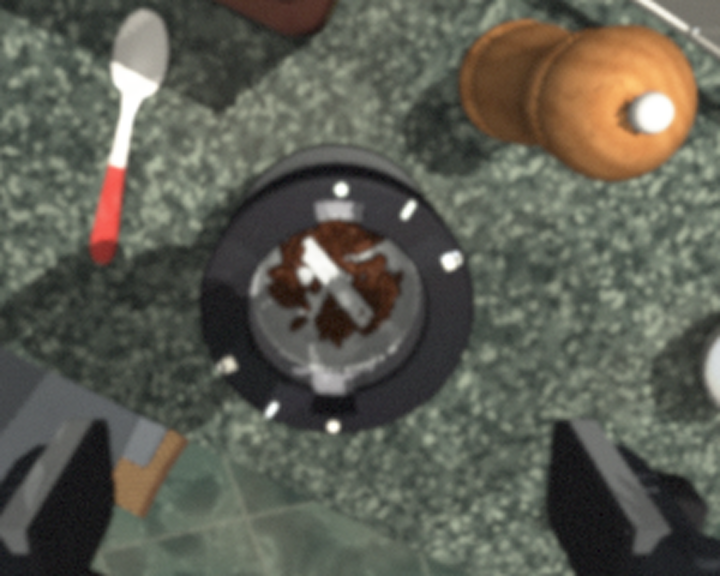

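step_arm(
  targets="4 -20 -10 -8;10 -45 -10 -16;16 -70 -10 -24;22 -95 -10 -32;28 -120 -10 -40;34 -145 -10 -48;40 -170 -10 -56;46 -195 -10 -64;50 -220 -10 -72;56 -240 -10 -80;59 -257 -10 -88;59 -257 -10 -96",
)

```text
t: 5.0
tcp_pos: [0.4587, 0.1166, 0.2516]
tool_rot: [0.452, 0.892, 0.0, -0.0]
force: [1.0, -1.2, -0.5]
finger_gap: 0.997
gripper_force: 0.0
```

step_arm(
  targets="0 0 0 0;0 0 0 0;0 0 0 0;0 0 0 0",
)

```text
t: 5.4
tcp_pos: [0.46, 0.1144, 0.2514]
tool_rot: [0.456, 0.89, 0.0, 0.0]
force: [-0.2, 0.3, -0.1]
finger_gap: 1.002
gripper_force: 0.0
```

Run:
```python
from look import *
run('w3.png',['ridge','grinder_lid','teaspoon'],[.052,0,0.005])
```

```text
5.4 [0.46   0.1144 0.2514] [ 0.01  0.3   1.78  0.    1.07 -0.62]
ridge [320.1 183.8] 0.69 [0.475  0.1014 0.052 ]
grinder_lid [321.1 175.5] 0.94 [ 0.4785  0.0995 -0.    ]
```

View pics/w3.png

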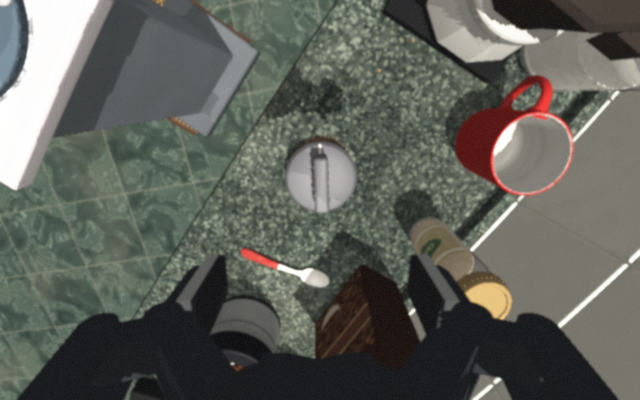

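step_arm(
  targets="-8 0 35 0;-17 2 70 0;-17 2 70 0;-17 2 70 0;-17 2 70 0;-17 2 70 0",
)

```text
t: 6.2
tcp_pos: [0.4722, 0.1023, 0.1829]
tool_rot: [0.455, 0.89, 0.001, 0.001]
force: [0.4, -0.2, -0.8]
finger_gap: 1.004
gripper_force: 0.0
```

Run:
```python
from look import *
run('w4.png',['ridge','grinder_lid'],[.052,0])
mk=manip.masks_of("wrist","grinder_lid")[0]["pixels"]
np.save("m4.npy",mk)
C={}
px={}
for w in ["w3","w4"]:
    j=json.load(open(w+".json"));c=j[0];c[4]=np.array(c[4]);C[w]=c;px[w]=j[1]
for q in ["ridge","grinder_lid"]:print(q,*tri([ray(C[w],px[w][q][0]) for w in C]))
cn=max(cv2.findContours(mk.astype(np.uint8),0,1)[0],key=cv2.contourArea)[:,0]
# flange circle: project contour to z=.02, fit
P=np.array([at_z(C["w4"],p,.02)[:2] for p in cn])
A=np.c_[2*P,np.ones(len(P))]
for _ in range(3):
    s=np.linalg.lstsq(A,(P**2).sum(1),rcond=None)[0];r=np.sqrt(s[2]+s[0]**2+s[1]**2)
    e=abs(np.hypot(*(P-s[:2]).T)-r);k=e<.002;A,P=A[k],P[k]
print("circle",s[:2],r,len(P))
im=cv2.imread("pics/w4.png");cv2.imwrite("pics/w4c.png",cv2.resize(im[80:300,220:420],None,fx=2.7,fy=2.7,interpolation=cv2.INTER_CUBIC))
```

```text
6.2 [0.4722 0.1023 0.1829] [-0.02  0.41  1.83  0.    0.89 -0.64]
ridge [319.  183.6] 0.75 [0.4749 0.1042 0.052 ]
grinder_lid [319.4 173.4] 0.94 [0.4776 0.1019 0.    ]
ridge [ 0.834  -0.3619 -2.0201] [0.36297450744790005, 0.3629745074477586]
grinder_lid [0.4256 0.1668 0.3344] [0.8381238954849601, 0.8381238954849273]
circle [0.4762 0.1012] 0.04436792765954052 236
```

View pics/w4c.png

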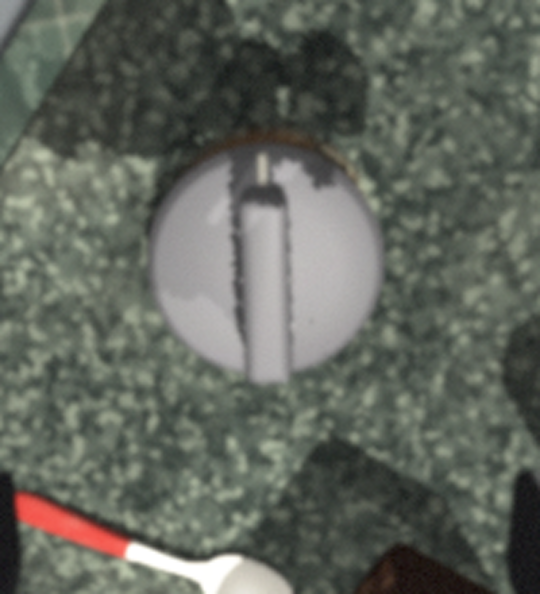

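Run:
```python
from look import *
c=json.load(open("w4.json"))[0];c[4]=np.array(c[4])
f=lambda x,y:(220+x/2.7,80+y/2.7)
a=at_z(c,f(265.7,203),.061);b=at_z(c,f(268.3,381),.061)
print(a,b,(a+b)/2,np.linalg.norm(a-b),np.degrees(np.arctan2(*(a-b)[1::-1])))
st=manip.sense();M=R.from_quat(st["tool_rot"]).as_matrix();print(np.degrees(np.arctan2(M[1,0],M[0,0])), M[:,2])
ctr=[.4757,.1015]
print(shift([*ctr,.036],125.0))
```

```text
[0.4582 0.1263 0.061 ] [0.4944 0.0778 0.061 ] [0.4763 0.102  0.061 ] 0.06055655873085485 126.77787646526569
125.83887768687305 [ 0.0017  0.     -1.    ]
(array([ -2.8,   2.6, 146.2]), np.float64(0.84), np.float64(125.84))
```

step_arm(
  targets="-3 3 35 -1;-3 3 75 -1;-3 3 110 -1;-3 3 130 -1;-3 3 142 -1;-3 3 148 -1;-3 3 148 -1;-3 3 148 -1;-3 3 148 -1",
)

```text
t: 7.3
tcp_pos: [0.4763, 0.1014, 0.0343]
tool_rot: [0.448, 0.894, 0.0, 0.001]
force: [-0.5, -0.6, 0.7]
finger_gap: 1.0
gripper_force: 0.0
```

step_arm(
  targets="0 0 0 0;0 0 0 0;0 0 0 0;0 0 0 0;0 0 0 0;0 0 0 0;0 0 0 0;0 0 0 0;0 0 0 0;0 0 0 0",
  gripper=1,
  squeeze=60,
)

```text
t: 8.3
tcp_pos: [0.4754, 0.1014, 0.0334]
tool_rot: [0.448, 0.894, -0.0, -0.0]
force: [-0.3, -0.1, 3.9]
finger_gap: 0.179
gripper_force: 58.9
```

step_arm(
  targets="0 0 -10 0;0 0 -25 0;0 0 -50 0;0 0 -90 0;0 0 -130 0;0 0 -160 0;0 0 -160 0;0 0 -160 0",
)

```text
t: 9.1
tcp_pos: [0.4754, 0.1014, 0.1938]
tool_rot: [0.448, 0.894, 0.0, 0.001]
force: [-0.2, -0.5, -2.1]
finger_gap: 0.177
gripper_force: 58.9
```

Run:
```python
from look import *
L=[]
for w,p in [("w1",(414,131)),("w2",(452,127))]:
    c=json.load(open(w+".json"))[0];c[4]=np.array(c[4]);L.append(ray(c,p))
print("knob",*tri(L))
st=manip.sense();print(st["t"],st["tcp_pos"],st["force"],st["finger_gap"],np.round(st["q"],2));print(shift([.5207,-.1535,.19],28.1))
```

```text
knob [ 0.6364 -0.1887  0.1733] [0.09927914299259065, 0.09927914299298392]
9.1 [0.4754 0.1014 0.1938] [-0.1502 -0.4523 -2.1378] 0.17732440849824388 [-0.02  0.4   1.82 -0.    0.93 -0.66]
(array([-231.2, -116.5,    3.9]), np.float64(-81.27), np.float64(126.83))
```

step_arm(
  targets="-12 -6 0 8;-32 -16 0 16;-54 -27 0 24;-76 -38 0 32;-98 -50 0 41;-120 -61 0 49;-142 -72 0 57;-164 -83 0 66;-186 -94 2 74;-205 -104 4 82;-222 -112 4 90;-231 -116.5 4 98",
)

```text
t: 10.3
tcp_pos: [0.5198, -0.1544, 0.1868]
tool_rot: [0.969, 0.245, -0.002, -0.001]
force: [0.2, 0.4, -0.8]
finger_gap: 0.174
gripper_force: 58.8
```

step_arm(
  targets="0 0 0 0.7;0 0 0 0.7;0 0 0 0.7;0 0 0 0.7;0 0 0 0.7",
)

```text
t: 10.8
tcp_pos: [0.5206, -0.1527, 0.1893]
tool_rot: [0.97, 0.244, -0.0, -0.0]
force: [0.5, -0.8, -2.2]
finger_gap: 0.172
gripper_force: 58.7
```

Run:
```python
from look import *
st,im=snap("wrist","w5.png");C=cam("wrist",st)
print(st["t"],st["tcp_pos"],shift([.5207,-.1535,.19],28.1),st["force"],st["finger_gap"])
for p in [(.5640,-.1303,.111),(.4774,-.1766,.111)]: print(proj(C,p))
cv2.imwrite("pics/w5c.png",cv2.resize(im[60:340,150:490,::-1],None,fx=2.1,fy=2.1,interpolation=cv2.INTER_CUBIC))
```

```text
10.8 [ 0.5206 -0.1527  0.1893] (array([-0.3,  0.6, -0.6]), np.float64(0.1), np.float64(28.2)) [ 0.4985 -0.7871 -2.2241] 0.1718139707478415
[316.6412 141.5233]
[316.4478 265.2752]
```

View pics/w5c.png

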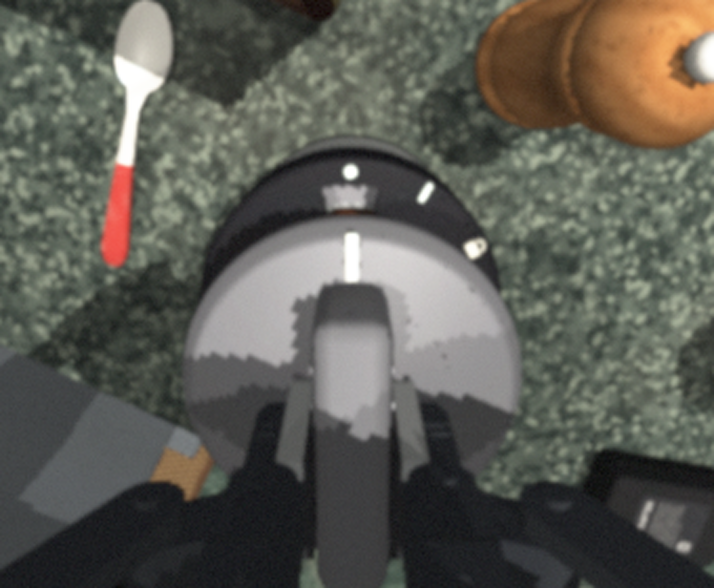

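step_arm(
  targets="0 0 15 0;0 0 30 0;0 0 38 0;0 0 42 0;0 0 45 0;0 0 47 0;0 0 49 0;0 0 50 0;0 0 50 0",
)

```text
t: 11.75
tcp_pos: [0.5201, -0.1533, 0.1398]
tool_rot: [0.97, 0.243, -0.0, -0.0]
force: [-3.6, -0.3, 3.2]
finger_gap: 0.176
gripper_force: 59.6
```

step_arm(
  targets="-0.5 -0.2 1 0;-0.7 -0.3 2 0;-0.7 -0.3 4 0;-0.7 -0.3 6 0;-0.7 -0.3 7 0;-0.7 -0.3 7 0",
)

```text
t: 12.35
tcp_pos: [0.5197, -0.1532, 0.1318]
tool_rot: [0.97, 0.243, -0.0, -0.0]
force: [-1.0, 0.6, -2.7]
finger_gap: 0.179
gripper_force: 58.6
```

step_arm(
  targets="0 0 1 0;0 0 2 0;0 0 3 0;0 0 4 0;0 0 4.5 0;0 0 5 0;0 0 5 0",
)

```text
t: 13.05
tcp_pos: [0.5198, -0.1533, 0.1275]
tool_rot: [0.97, 0.243, -0.0, -0.0]
force: [-4.2, 1.0, 0.8]
finger_gap: 0.176
gripper_force: 59.1
```

step_arm(
  targets="-0.4 0 0.5 0;-0.4 0 1 0;-0.4 0 1.5 0;-0.4 0 1.5 0;-0.4 0 1.5 0",
)

```text
t: 13.55
tcp_pos: [0.5198, -0.1533, 0.1274]
tool_rot: [0.97, 0.243, 0.0, 0.0]
force: [-5.6, 1.7, 10.1]
finger_gap: 0.178
gripper_force: 60.6
```

step_arm(
  targets="-0.2 -0.3 -0.8 1;-0.3 -0.5 -0.8 4;-0.3 -0.5 -0.8 7;-0.3 -0.5 -0.8 10;-0.3 -0.5 -0.8 13;-0.3 -0.5 -0.8 16;-0.3 -0.5 -0.8 16;-0.3 -0.5 -0.8 16",
)

```text
t: 14.35
tcp_pos: [0.5198, -0.1526, 0.1274]
tool_rot: [0.994, 0.105, 0.001, -0.0]
force: [-3.1, 4.0, 7.0]
finger_gap: 0.179
gripper_force: 59.9
```

Run:
```python
from look import *
st=manip.sense();print(st["t"],shift([.5207,-.1535,.1274],-2.9),st["force"],st["ft_torque"],st["finger_gap"])
```

```text
14.35 (array([0.7, 1.1, 0. ]), np.float64(14.99), np.float64(12.09)) [-3.1248  4.0423  7.0333] [ 0.5248  0.5382 -0.0084] 0.17926345829993662
```

step_arm(
  targets="-0.2 -0.3 0 2;-0.2 -0.3 0 5;-0.2 -0.3 0 8;-0.2 -0.3 0 11;-0.2 -0.3 0 13;-0.2 -0.3 0 15;-0.2 -0.3 0 15;-0.2 -0.3 0 15;-0.2 -0.3 0 15",
)

```text
t: 15.25
tcp_pos: [0.5195, -0.1522, 0.1274]
tool_rot: [1.0, -0.025, 0.001, -0.0]
force: [-2.0, 4.9, 6.9]
finger_gap: 0.175
gripper_force: 60.0
```

Run:
```python
from look import *
st,im=snap("wrist","w6.png");C=cam("wrist",st)
print(st["t"],shift([.5207,-.1535,.1274],-2.9),st["force"],st["ft_torque"],st["finger_gap"])
cv2.imwrite("pics/w6c.png",cv2.resize(im[60:340,150:490,::-1],None,fx=2.1,fy=2.1,interpolation=cv2.INTER_CUBIC))
```

```text
15.25 (array([1.2, 1.3, 0. ]), np.float64(0.02), np.float64(-2.88)) [-1.9932  4.9095  6.9204] [0.58   0.4989 0.1643] 0.17523403012725194
```

View pics/w6c.png

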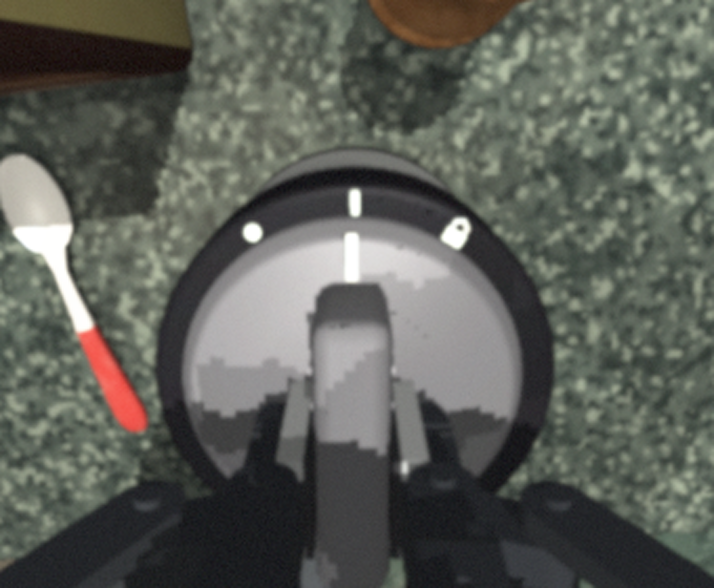

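step_arm(
  targets="0 0 0 0;0 0 0 0;0 0 0 0;0 0 0 0;0 0 0 0;0 0 0 0;0 0 0 0;0 0 0 0;0 0 0 0;0 0 0 0;0 0 0 0;0 0 0 0",
)

```text
t: 16.5
tcp_pos: [0.5195, -0.1522, 0.1274]
tool_rot: [1.0, -0.025, 0.001, -0.0]
force: [-2.7, 5.2, 7.0]
finger_gap: 0.175
gripper_force: 60.0
```

step_arm(
  targets="0 0 0 0;0 0 0 0;0 0 0 0;0 0 0 0;0 0 0 0;0 0 0 0;0 0 0 0;0 0 0 0;0 0 0 0;0 0 0 0;0 0 0 0;0 0 0 0",
)

```text
t: 17.7
tcp_pos: [0.5195, -0.1522, 0.1274]
tool_rot: [1.0, -0.025, 0.001, -0.0]
force: [-1.9, 4.9, 5.5]
finger_gap: 0.175
gripper_force: 60.0
```

step_arm(
  targets="0 0 0 0;0 0 0 0;0 0 0 0;0 0 0 0;0 0 0 0",
)

```text
t: 18.2
tcp_pos: [0.5195, -0.1522, 0.1274]
tool_rot: [1.0, -0.025, 0.001, -0.0]
force: [-2.8, 4.6, 6.4]
finger_gap: 0.175
gripper_force: 60.0
```

```bash
python3 -c "
from h import *
st=manip.sense();print(st['t'],shift([.5207,-.1535,.1274],-2.9),st['force'],st['ft_torque'],st['finger_gap'],st['gripper_force'])
print(manip.sign_off())"
```

```text
18.2 (array([1.3, 1.3, 0. ]), np.float64(0.02), np.float64(-2.88)) [-2.76700808  4.60715435  6.40967412] [0.60087226 0.47393516 0.11960078] 0.17485866501267705 59.95255887508392
the job is handed in; nothing more can be done
None
```

The lid went fully down at the dots, was turned 31° clockwise to the bars without clicking into lock, and was held steady there for about 3 s; the job is handed in at 18.2 s with the lid still gripped, and the mug, glass and teaspoon were not touched.

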